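Hold the puzzle board's spring lock open

ROBOT

A 6-joint arm with a two-finger parallel gripper is mounted at the origin on the work surface. World frame = base frame: x ahead of the robot, y to its left, z up, the work surface at z = 0. Lengths are in m, angles in degrees, forces in N, time in s.
With the tool pointing down it reaches from about 0.4 to 0.825 m from the base axis. Payload 7 kg.
Tool frame: the origin (TCP) lies between the finger pads; the fingertips stand 22 mm ahead of it and the grasp point (between the pads) lies 3 mm ahead of it; z points along the fingers, y is the line along which they close (so a half turn about z gives the same grasp; the last joint's range is limited). The gripper opens to 88 mm and grips with 3 to 60 N. Pads are 19 mm wide; open, the fingers measure 130 mm over their backs; the gripper's body (78 mm by 193 mm) begins 47 mm behind the grasp point.
Start: joints at [-58.207, 20.546, 0.682, 0, -70.136, -16.507], TCP at [0.178, -0.651, 0.249] pointing down, gripper open.
Joint ranges: [-176.03, 176.03], [-82.01, 121.73], [-58.28, 71.71], [-173.87, 95.51], [-174.79, -0.11], [-173.66, 173.66]. Speed limits (degrees/s): [136.94, 136.94, 172.46, 180, 180, 180].

INTERFACE

Orientations are given as [roll, pitch, yaw] about the fixed x, y, z axes, in that order (R = Rz(yaw) Ry(pitch) Rx(roll)).
In Python, from plant import ctrl gives the robot as it stands.
- The arm moves only by the tool apply_moves, never from a script. Its argument "targets" is a list of rows, each an object with "travel": the shift along the tool's x, y, z in mm, a list of three; "roll": the turn about the tool's z in degrees; "jaw": the finger opening in mm, from 0 to 87.6. In form: [{"travel": [tx, ty, tz], "roll": roll, "jaw": jaw}, ...]. A call has 1 to 10 rows; each row shifts and turns the commanded pose from where the row before left it, along the tool's axes as they then stand; what a row does not reach is not made up. A row lasts 1/10 s, in which the tool goes at most 50 mm and 8.59 degrees, less where a joint would pass 70% of its speed; a pose out of reach is approached as far as the arm can. A call with a gripper value outside its range is refused whole. The fingers move at their own pace and stop on an object; the grip force is fixed at half the most. Time passes only in rows, so rows that do not move let the fingers close. It gives the time, the measured TCP pose, the force, the opening and the grip force at its end, in the units of the state.
- ctrl.get_obs(): the state, without advancing time (a new reading comes with each control period).
- ctrl.snapshot(name): name is "side" or "top" or "wrist"; returns the picture (480x640x3 uint8, red, green, blue); there is no depth.
- ctrl.calibration(name): a dict with "K" (3x3 intrinsics, pixels), "dist_coeffs" ([k1, k2, p1, p2, k3] as OpenCV has them; the pictures are not rectified), "extrinsics" (4x4, takes a point from camera to world coordinates); the wrist camera has in their place "hand_eye" (4x4, takes a point from camera to tool coordinates, whose origin is the TCP and whose axes are the flange's). Camera axes: x right, y down, z forward; pixel columns grow to the right and rows downward; lengths in m; the calibration is good to about 2 mm. A picture is of the moment at which its call begins: read the wrist's pose just before it. calibration takes no time and is no camera call.
- ctrl.close_job(): hands the job in; it is judged then, once.
The state is a dict: "clock": time; "joint_pos": joint angles; "qvel": joint speeds; "tau": joint torques, N m; "tool_pos": TCP position; "orientation": TCP orientation; "force": force on the tool from outside, world axes, zero at the start; "moment": the same for the moment, N m; "opening": finger opening in m; "gripper_force": force on a finger pad.
Only numpy, scipy, OpenCV 4.12 (cv2) and the standard library are available. Lean on these libraries where they do the work, as an engineer would, in place of code of your own. Each camera call takes 0.05 s, during which the arm holds its last target. There are 200 camera calls.

TASK

I want to crank the puzzle board round, so unlock it for me: first fold the wooden cover over the lock bolt so that it stands straight up; then take the bolt's thumb-piece with the gripper, pull the bolt out against its spring until its pointer lines up with the steel marker on the rail, and finish while still holding it there, not letting go. Leave the cover standing upright and the other things where they stand.

Things in the scene. Friction and masses are not known exactly. Their poses are not given: they have to be found in the camera images.
- unit: Fixed ash puzzle board with a lock in front. Origin: on the table, under the thumb-piece's centre with the bolt fully in. x points from the lock to the board (the bolt pulls out along -x), y left, z up. Lock's foot plate: x -120 to 115, y +-65, 12 mm thick. Board: x 120 to 340, y +-200, top 48 mm above the table (lip 54). Brass crank: x 225 to 290, y -250.
- bolt (a joint): How far the brass bolt is pulled out along -x of the unit, in m: 0 fully in, 0.08 at its end stop. A spring pulls it back in with about 2.4 N at 0, growing by 0.8 N per 10 mm; let go, it returns to 0. The bolt's guides and bar end 26 mm above the table.
- thumb (a point): Walnut thumb-piece standing upright on the bolt, to be gripped from above: 14 mm along x, 34 mm along y, 46 mm high, its underside 26 mm and its top 72 mm above the table. This point: centre of its underside. It travels with the bolt.
- pointer (a point): Near the tip of the pointer, a 5 mm square brass arm that reaches out from the bolt to y +40 mm, 30 mm in front of (-x) the thumb-piece and 30 mm above the table; it travels with the bolt. Its middle along x is the pointing line.
- marker: Steel marker on the wooden rail beside the bolt, at y +47 mm of the unit: base 16 x 22 x 4 mm with an upright blade 4 mm thick (x), 14 wide, 16 tall. Origin: centre of the underside, in the blade's plane, 22 mm above the table; axes like the unit's. At the mark the pointer is level with the blade along x: a pull of 28 to 55 mm, different each time. It does not block the pointer.
- cover (a joint): Angle of the wooden cover, rad: at 0 (lower stop) it slopes up along -x over the thumb-piece, 0.5 rad above level; 1.07 is straight up; more leans to the board, stop 1.8. Starts at 0.05 to 0.45. Panel 85 mm long from the hinge, 100 wide (y), 6 thick. Hinge along y at x +85 mm of the unit, 50 mm above the table; stiff (about 2 N at the tab), stays where left.
- cover_tab (a point): Point to grip the cover by: middle of its grip tab, a tongue 24 mm wide (y) and 12 mm thick that carries the panel on 45 mm beyond its free edge (85 to 130 mm from the hinge; this point 117 mm from it). Pinched by its two side faces it can turn between the fingers while they follow the arc about the hinge.
- piece_box: Bystander: loose open walnut box 100 x 130 x 50 mm on the board, origin under its centre.
- dish_a: Bystander: loose enamel dish 76 mm across, 28 mm high, on the board, origin under its centre.
- dish_b: Bystander: the same kind of dish, on the board, origin under its centre.
- inkwell: Bystander: loose squat glass inkwell 64 mm across, 50 mm high, on the board, origin under its centre.
- magnifier: Bystander: loose magnifier lying on the board, lens 76 mm across, 134 mm long over all, 12 mm high; origin under the lens centre.
- glue: Bystander: loose glue bottle 52 mm across, 120 mm tall, on the table left (+y) of the lock, origin under its centre.
- tape: Bystander: loose tape measure 70 x 65 x 36 mm on the table right (-y) of the lock, origin under its centre.

How it is judged:
By the outcome, as a careful person would: the job done as asked, in the order asked, and still so for the second after the job is handed in, while the arm keeps its last pose, push and grip.
It also fails if it takes over 42 s, if anything falls off the work surface, if the arm or the gripper's body presses on something with over 40 N, if the wrist force passes 120 N, or if a joint passes its speed limit or range.

## Working session

There is one attempt and no reset: what is moved stays moved. The work goes in short steps, Python scripts to look and compute and a tool call to move; the robot and the scene stay as the last step left them, time stands still between calls to the robot, and variables do not carry over. Pictures are saved under pics/ and viewed, at most 10 in all, crops included, and the job is handed in when it is done.

Besides the shell and the picture viewer there is one more tool, called by a JSON object that holds its "name" and its "arguments", one argument or row to a line. apply_moves: Moves the arm, as the interface text tells. Its arguments: {"type":"object","properties":{"targets":{"type":"array","items":{"type":"object","properties":{"travel":{"type":"array","items":{"type":"number"}},"roll":{"type":"number"},"jaw":{"type":"number"}}}}},"required":["targets"]}

```bash
mkdir -p pics; python3 - <<'E'
from plant import ctrl
import cv2,numpy as np
o=ctrl.get_obs();print({k:np.round(o[k],3) for k in('clock','tool_pos','orientation','opening')})
for n in('side','top'):
    im=ctrl.snapshot(n);cv2.imwrite(f'pics/{n}0.png',im[:,:,::-1]);c=ctrl.calibration(n);print(n,np.round(c['K'],1).tolist(),np.round(c['dist_coeffs'],3),np.round(c['extrinsics'],3).tolist())
print(np.round(ctrl.calibration('wrist')['hand_eye'],3).tolist())
E
```

```text
{'clock': np.float64(0.0), 'tool_pos': array([ 0.178, -0.651,  0.248]), 'orientation': array([ 1.79907e+02, -7.00000e-03, -1.64718e+02]), 'opening': np.float64(0.087)}
side [[589.8, 0.0, 317.0], [0.0, 589.8, 246.7], [0.0, 0.0, 1.0]] [-0.189  0.     0.     0.     0.   ] [[-0.92, -0.216, 0.328, 0.2], [-0.393, 0.526, -0.754, 0.91], [-0.01, -0.822, -0.569, 0.752], [0.0, 0.0, 0.0, 1.0]]
top [[548.7, 0.0, 317.5], [0.0, 548.7, 239.9], [0.0, 0.0, 1.0]] [-0.097  0.     0.     0.     0.   ] [[0.003, -0.981, 0.192, 0.441], [-1.0, -0.003, 0.0, 0.05], [0.0, -0.192, -0.981, 0.946], [0.0, 0.0, 0.0, 1.0]]
[[-0.001, -0.958, -0.288, 0.078], [1.0, -0.001, -0.0, -0.0], [-0.0, -0.288, 0.958, -0.137], [0.0, 0.0, 0.0, 1.0]]
```

View pics/side0.png

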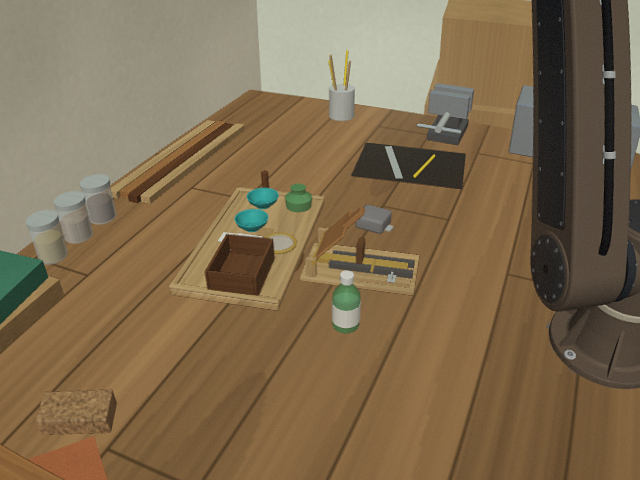

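View pics/top0.png

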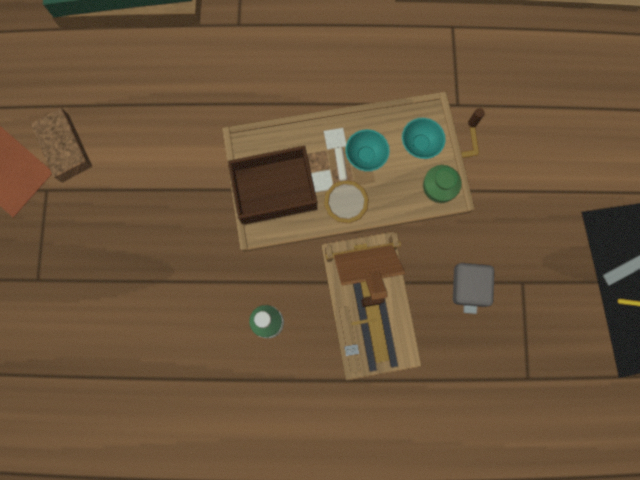

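Both pictures show the lock: in the top view its plate runs from (346,378)/(419,367) up to the board. The marker is near (351,351), the thumb near (374,300) and the tab near (376,285). In the side view the cover tab tip is near (360,210).

```bash
cat > h.py <<'E'
import cv2,numpy as np
from plant import ctrl
def ray(n,uv,T=None):
    c=ctrl.calibration(n);p=cv2.undistortPoints(np.array([[uv]],float),c['K'],np.array(c['dist_coeffs'],float))[0,0]
    if T is None:T=np.array(c['extrinsics'])
    return T[:3,3],T[:3,:3]@np.array([p[0],p[1],1.])
def onz(n,uv,z,T=None):
    o,d=ray(n,uv,T);return o+d*(z-o[2])/d[2]
def two(a,b):
    (o1,d1),(o2,d2)=a,b;s=np.linalg.lstsq(np.c_[d1,-d2],o2-o1,rcond=None)[0]
    p,q=o1+d1*s[0],o2+d2*s[1];return (p+q)/2,np.linalg.norm(p-q)
E
python3 - <<'E'
from h import *
t=cv2.imread('pics/top0.png')[225:385,300:440];s=cv2.imread('pics/side0.png')[195:300,295:425]
a=cv2.resize(t,None,fx=2.8,fy=2.8,interpolation=2);b=cv2.resize(s,None,fx=3,fy=3,interpolation=2)
m=np.zeros((450,790,3),np.uint8);m[:a.shape[0],:a.shape[1]]=a;m[:b.shape[0],400:400+b.shape[1]]=b;cv2.imwrite('pics/crop0.png',m)
for uv in[(224,128),(447,95),(471,210),(243,248)]:print('board',np.round(onz('top',uv,.054),4))
for uv in[(346,378),(419,367)]:print('plate',np.round(onz('top',uv,.012),4))
E
```

```text
board [0.8138 0.2134 0.054 ]
board [ 0.8783 -0.1781  0.054 ]
board [ 0.6684 -0.2086  0.054 ]
board [0.6021 0.1736 0.054 ]
plate [0.3905 0.0023 0.012 ]
plate [ 0.4083 -0.1201  0.012 ]
```

View pics/crop0.png

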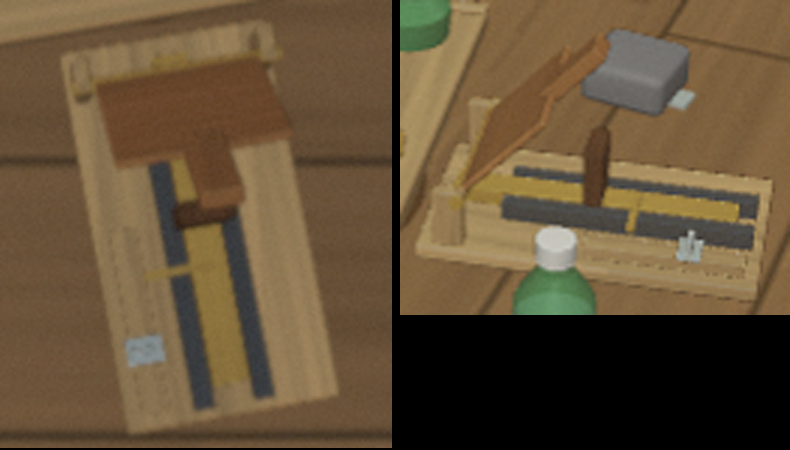

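The crop shows the tab's end edge at top-view px ≈ (380,293), the pointer tip at ≈ (354,322) and the marker at ≈ (352,350). Next I compute the tab pose and the glue clearance.

```bash
cat >> h.py <<'E'
yaw=np.radians(9.6);O=np.array([.516,-.0386,0]);R=np.array([[np.cos(yaw),-np.sin(yaw),0],[np.sin(yaw),np.cos(yaw),0],[0,0,1]])
U=lambda p:R.T@(p-O)
W=lambda p:O+R@np.array(p)
E
python3 - <<'E'
from h import *
print('glue cap',U(onz('top',(262,320),.12)),'marker',U(onz('top',(352.1,350),.04)),'ptr',U(onz('top',(353.6,322.1),.0325)))
print('thumb front top edge', U(onz('top',(374,305),.072)))
p,e=two(ray('top',(379.6,292.9)),ray('side',(363.3,208)));print('tab end',U(p),e)
o,d=ray('top',(379.6,292.9));o=U(o);d=R.T@d
for a in np.arange(.55,1,.05):
    x=85-130*np.cos(a)-6*np.sin(a);z=50+130*np.sin(a)-0
    z=50+130*np.sin(a)+6*np.cos(a)   # top face end
    x=85-130*np.cos(a)+6*np.sin(a)
    q=o+d*(z/1e3-o[2])/d[2];print(round(a,2),round(x,1),np.round(q*1e3,1))
ob=ctrl.get_obs()['tool_pos'];print(U(ob))
E
```

```text
glue cap [-0.00599149  0.1750111   0.12      ] marker [-0.07279948  0.0449366   0.04      ] ptr [-0.02851655  0.03413579  0.0325    ]
thumb front top edge [-0.00862396  0.00024684  0.072     ]
tab end [-0.00045819 -0.00203295  0.15291298] 0.006091128331546764
0.55 -22.7 [  4.9  -5.5 123.1]
0.6 -18.9 [  4.5  -4.9 128.4]
0.65 -14.9 [  4.1  -4.2 133.5]
0.7 -10.6 [  3.7  -3.6 138.3]
0.75 -6.0 [  3.3  -3.  143. ]
0.8 -1.3 [  3.   -2.4 147.4]
0.85 3.7 [  2.7  -1.9 151.6]
0.9 8.9 [  2.4  -1.4 155.6]
0.95 14.3 [  2.1  -0.9 159.2]
[-0.43551694 -0.54718372  0.24774127]
```

{"name": "apply_moves", "arguments": {
  "targets": [
    {"travel": [0,0,0],"roll": 5.7,"jaw": 87},
    {"travel": [-28,35,1],"roll": 0,"jaw": 87},
    {"travel": [-28,35,1],"roll": 0,"jaw": 87},
    {"travel": [-28,35,1],"roll": 0,"jaw": 87},
    {"travel": [-28,35,1],"roll": 0,"jaw": 87},
    {"travel": [-28,35,1],"roll": 0,"jaw": 87},
    {"travel": [-28,35,1],"roll": 0,"jaw": 87},
    {"travel": [-28,35,1],"roll": 0,"jaw": 87},
    {"travel": [-28,35,1],"roll": 0,"jaw": 87},
    {"travel": [-28,35,1],"roll": 0,"jaw": 87}
  ]
}}

```text
clock: 1.1
tool_pos: [0.3743, -0.2968, 0.2395]
orientation: [180.0, 0.0, -170.4]
force: [1.8, 0.2, -0.9]
opening: 0.0871
gripper_force: 0.0
```

{"name": "apply_moves", "arguments": {
  "targets": [
    {"travel": [-29,38,0],"roll": 0,"jaw": 87},
    {"travel": [-29,38,0],"roll": 0,"jaw": 87},
    {"travel": [-29,38,0],"roll": 0,"jaw": 87},
    {"travel": [-29,38,0],"roll": 0,"jaw": 87},
    {"travel": [-29,38,0],"roll": 0,"jaw": 87},
    {"travel": [-29,38,0],"roll": 0,"jaw": 70},
    {"travel": [0,0,0],"roll": 0,"jaw": 60}
  ]
}}

```text
clock: 1.8
tool_pos: [0.5097, -0.0407, 0.2391]
orientation: [180.0, 0.0, -170.2]
force: [-1.0, -0.6, -0.6]
opening: 0.0763
gripper_force: 0.0
```

```bash
cat >> h.py <<'E'
from scipy.spatial.transform import Rotation as Ro
def wrist(name):
    o=ctrl.get_obs();T=np.eye(4);T[:3,:3]=Ro.from_euler('xyz',o['orientation'],degrees=True).as_matrix();T[:3,3]=o['tool_pos']
    im=ctrl.snapshot('wrist');cv2.imwrite(f'pics/{name}.png',im[:,:,::-1]);T=T@np.array(ctrl.calibration('wrist')['hand_eye']);np.save(f'pics/{name}.npy',T)
    print('tcp U',np.round(U(o['tool_pos'])*1e3,1),o['opening'],o['clock']);return T
E
python3 -c "
from h import *
wrist('w1')"
```

```text
tcp U [ -6.6  -1.  239.1] 0.07627160225905684 1.8
```

View pics/w1.png

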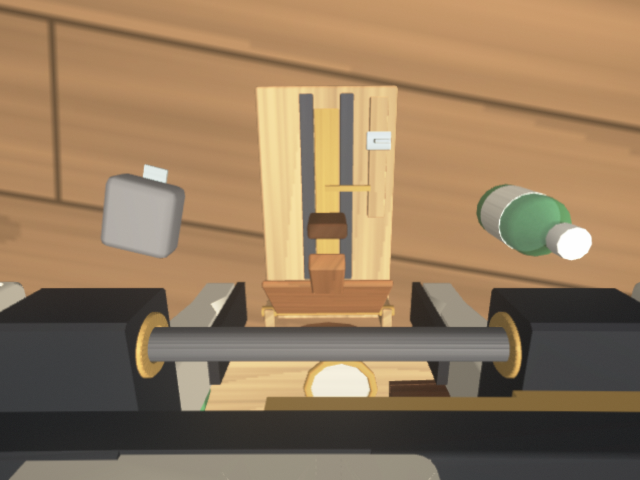

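The wrist view shows the tab end at about (327,256), centred between the fingers. The thumb top is at (308–347, 213–238), the pointer near (360,188) and the marker blade at (382,141).

```bash
python3 - <<'E'
from h import *
T=np.load('pics/w1.npy')
g=lambda uv,z:np.round(U(onz('wrist',uv,z,T))*1e3,1)
print('plate front',g((258,88),.012),g((396,87),.012))
print('ptr',g((360,188),.0325),'blade',g((382,141),.042),g((382,141),.03))
print('thumb front L,R',g((308,214),.072),g((347,214),.072))
o,d=ray('wrist',(327.5,255.5),T);o=U(o);d=R.T@d
for a in np.arange(.6,1.05,.05):
  for s in(6,-6):
    x=85-130*np.cos(a)+s*np.sin(a);z=50+130*np.sin(a)+s*np.cos(a)
    q=o+d*(z/1e3-o[2])/d[2];print(round(a,2),s,round(x-q[0]*1e3,1),np.round(q[1]*1e3,1))
E
```

```text
plate front [-116.3  -64.9   12. ] [-117.5   59.7   12. ]
ptr [-29.3  28.   32.5] blade [-71.5  45.1  42. ] [-71.1  46.7  30. ]
thumb front L,R [-13.8 -18.   72. ] [-13.9  14.4  72. ]
0.6 6 -21.7 -1.7
0.6 -6 -32.0 -1.7
0.65 6 -15.9 -1.7
0.65 -6 -26.5 -1.7
0.7 6 -9.8 -1.7
0.7 -6 -20.8 -1.7
0.75 6 -3.7 -1.7
0.75 -6 -14.9 -1.7
0.8 6 2.7 -1.7
0.8 -6 -8.9 -1.7
0.85 6 9.1 -1.7
0.85 -6 -2.7 -1.7
0.9 6 15.7 -1.7
0.9 -6 3.7 -1.7
0.95 6 22.4 -1.7
0.95 -6 10.1 -1.7
1.0 6 29.1 -1.7
1.0 -6 16.7 -1.7
```

{"name": "apply_moves", "arguments": {
  "targets": [
    {"travel": [-14,-0.7,18],"roll": -0.2,"jaw": 60},
    {"travel": [0,0,30],"roll": 0,"jaw": 60},
    {"travel": [0,0,30],"roll": 0,"jaw": 60},
    {"travel": [0,0,20],"roll": 0,"jaw": 40},
    {"travel": [0,0,0],"roll": 0,"jaw": 15},
    {"travel": [0,0,0],"roll": 0,"jaw": 15},
    {"travel": [0,0,0],"roll": 0,"jaw": 15},
    {"travel": [0,0,0],"roll": 0,"jaw": 15},
    {"travel": [0,0,0],"roll": 0,"jaw": 15}
  ]
}}

```text
clock: 2.75
tool_pos: [0.5214, -0.0404, 0.1427]
orientation: [179.7, 0.1, -170.2]
force: [-6.0, 16.9, 3.7]
opening: 0.0237
gripper_force: 30.0
```

```bash
python3 - <<'E'
from h import *
o=ctrl.get_obs();print(U(o['tool_pos']),o['opening'],o['gripper_force'],o['force'])
a0=.85;r=.117
for a in np.linspace(a0,np.pi/2,13):print(round(a,2),np.round([(85-117*np.cos(a)),50+117*np.sin(a)],1))
E
```

```text
[ 0.00500761 -0.00269416  0.1426553 ] 0.02368689079196332 30.001488626003265 [-6.04920963 16.90660032  3.67567922]
0.85 [  7.8 137.9]
0.91 [ 13.2 142.4]
0.97 [ 18.9 146.5]
1.03 [ 24.8 150.3]
1.09 [ 30.9 153.7]
1.15 [ 37.2 156.8]
1.21 [ 43.7 159.5]
1.27 [ 50.4 161.8]
1.33 [ 57.2 163.6]
1.39 [ 64.  165.1]
1.45 [ 71.  166.2]
1.51 [ 78.  166.8]
1.57 [ 85. 167.]
```

{"name": "apply_moves", "arguments": {
  "targets": [
    {"travel": [-5.6,0.7,-4.5],"roll": 0,"jaw": 15},
    {"travel": [-5.8,0,-4.3],"roll": 0,"jaw": 15},
    {"travel": [-5.8,0,-3.8],"roll": 0,"jaw": 15},
    {"travel": [-6.2,0,-3.6],"roll": 0,"jaw": 15},
    {"travel": [-6.5,0,-3.2],"roll": 0,"jaw": 15},
    {"travel": [-6.6,0,-2.8],"roll": 0,"jaw": 15},
    {"travel": [0,0,0],"roll": 0,"jaw": 15}
  ]
}}

```text
clock: 3.45
tool_pos: [0.5564, -0.034, 0.1641]
orientation: [179.8, -0.1, -170.2]
force: [-6.3, 12.9, 1.6]
opening: 0.0241
gripper_force: 30.0
```

```bash
python3 - <<'E'
from h import *
o=ctrl.get_obs();print(U(o['tool_pos']),o['opening'],o['gripper_force'],R.T@o['force'])
E
```

```text
[ 0.04063614 -0.00216222  0.16408617] 0.0240665561172597 29.999279379844666 [-4.09303    13.80391298  1.62405041]
```

{"name": "apply_moves", "arguments": {
  "targets": [
    {"travel": [-6.8,0.7,-2.4],"roll": 0,"jaw": 15},
    {"travel": [-6.9,0,-2.0],"roll": 0,"jaw": 15},
    {"travel": [-7.0,0,-1.6],"roll": 0,"jaw": 15},
    {"travel": [-7.1,0,-1.1],"roll": 0,"jaw": 15},
    {"travel": [-7.2,0,-0.7],"roll": 0,"jaw": 15},
    {"travel": [-8.5,0,-0.3],"roll": 0,"jaw": 15},
    {"travel": [0,0,0],"roll": 0,"jaw": 15},
    {"travel": [0,0,0],"roll": 0,"jaw": 15}
  ]
}}

```text
clock: 4.25
tool_pos: [0.5997, -0.0261, 0.1725]
orientation: [179.8, 0.0, -170.2]
force: [-3.6, 9.8, 0.8]
opening: 0.0241
gripper_force: 30.0
```

```bash
python3 - <<'E'
from h import *
o=ctrl.get_obs();print(U(o['tool_pos']),o['opening'],o['gripper_force'],R.T@o['force'])
wrist('w2')
im=ctrl.snapshot('side');cv2.imwrite('pics/side2.png',im[:,:,::-1])
s=im[170:300,270:430,::-1];b=cv2.resize(s,None,fx=2.5,fy=2.5,interpolation=2);w=cv2.resize(cv2.imread('pics/w2.png'),(395,296))
m=np.zeros((330,800,3),np.uint8);m[:b.shape[0],:b.shape[1]]=b;m[:296,402:797]=w;cv2.imwrite('pics/c2.png',m)
E
```

```text
[ 0.08462804 -0.0016011   0.17250829] 0.024104939180404884 30.000029504299164 [-1.90458886 10.2819505   0.79700871]
tcp U [ 84.6  -1.6 172.5] 0.024104939180404884 4.25
```

View pics/c2.png

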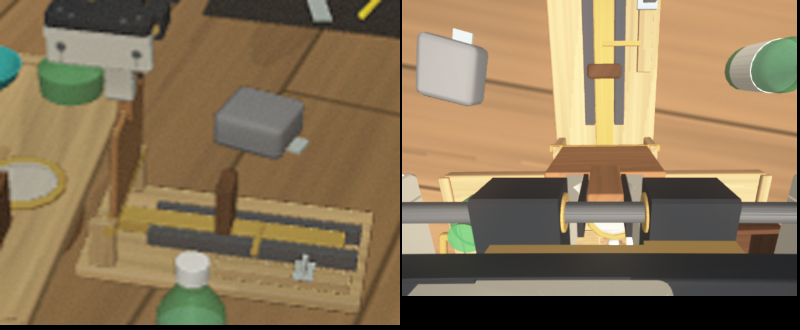

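The cover is near vertical; I zoom in to check the angle before letting go.

```bash
python3 - <<'E'
from h import *
s=cv2.imread('pics/side2.png')[195:285,300:350];b=cv2.resize(s,None,fx=6,fy=6,interpolation=2)
s=cv2.imread('pics/w2.png')[220:340,220:440];w=cv2.resize(s,None,fx=2.2,fy=2.2,interpolation=2)
m=np.zeros((540,790,3),np.uint8);m[:b.shape[0],:b.shape[1]]=b;m[:264,304:788]=w;cv2.imwrite('pics/c3.png',m)
# predicted projections for reference
c=ctrl.calibration('side');Tc=np.linalg.inv(np.array(c['extrinsics']))
for nm,a in(('80',1.396),('90',1.571),('100',1.745)):
  P=np.array([W([ (85-r*np.cos(a)+t*np.sin(a))/1e3, y/1e3,(50+r*np.sin(a)+t*np.cos(a))/1e3]) for y in(48.3,-51.7) for t in(3,-3) for r in(10,85)])
  q=cv2.projectPoints(P,cv2.Rodrigues(Tc[:3,:3])[0],Tc[:3,3],np.array(c['K']),np.array(c['dist_coeffs']))[0][:,0]
  print(nm,np.round((q-[300,195])*6).tolist())
E
```

```text
80 [[82.0, 359.0], [118.0, 179.0], [99.0, 364.0], [136.0, 184.0], [148.0, 201.0], [184.0, 27.0], [164.0, 206.0], [201.0, 32.0]]
90 [[77.0, 359.0], [73.0, 171.0], [94.0, 362.0], [91.0, 173.0], [143.0, 202.0], [143.0, 21.0], [160.0, 204.0], [159.0, 23.0]]
100 [[72.0, 360.0], [30.0, 171.0], [89.0, 360.0], [47.0, 170.0], [139.0, 203.0], [102.0, 21.0], [155.0, 202.0], [118.0, 20.0]]
```

View pics/c3.png

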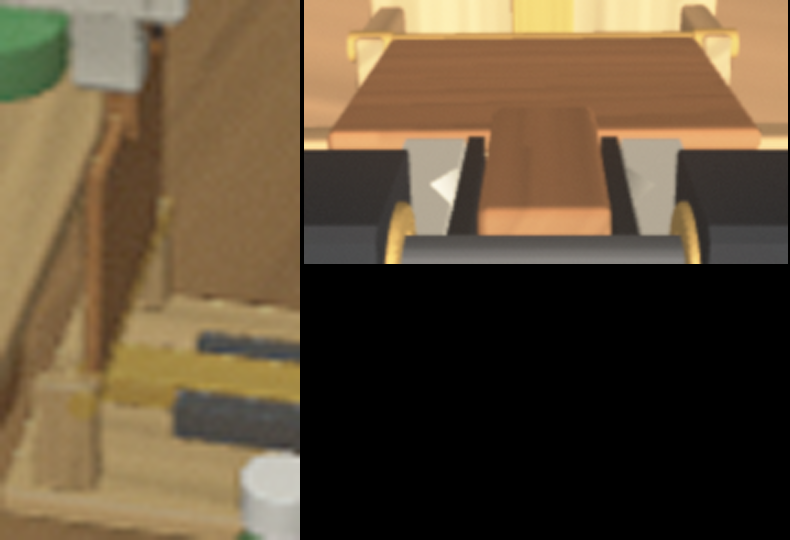

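The side edge runs from about (94,360) to (97,168) in the crop, and the wrist view shows the panel's front top edge at v≈279.5 and the hinge pins at v≈239.5. I compare both with vertical.

```bash
python3 - <<'E'
from h import *
T=np.load('pics/w2.npy')
g=lambda u,v,z:np.round(U(onz('wrist',(220+(u-304)/2.2,220+v/2.2),z,T))*1e3,1)
print('pins z50',g(350,43,.05),g(736,43,.05))
print('panel top edge front z135',g(332,130,.135),g(757,130,.135))
print('tab end front z180',g(480,207,.18),g(610,207,.18))
print('thumb top z72',[np.round(U(onz('wrist',((u-402)/395*640,v*480/296),.072,T))*1e3,1) for u,v in((587,65),(620,65),(603,78))])
E
```

```text
pins z50 [ 86.  -64.5  50. ] [85.9 62.4 50. ]
panel top edge front z135 [ 80.8 -49.6 135. ] [ 80.7  47.3 135. ]
tab end front z180 [ 76.1 -12.7 180. ] [ 76.1  10.  180. ]
thumb top z72 [array([ -4.4, -18.7,  72. ]), array([-4.5, 13.2, 72. ]), array([ 7.6, -3.2, 72. ])]
```

{"name": "apply_moves", "arguments": {
  "targets": [
    {"travel": [-3,0,0],"roll": 0,"jaw": 15},
    {"travel": [0,0,0],"roll": 0,"jaw": 15},
    {"travel": [0,0,0],"roll": 0,"jaw": 28},
    {"travel": [0,0,0],"roll": 0,"jaw": 36},
    {"travel": [0,0,0],"roll": 0,"jaw": 40},
    {"travel": [0,0,-30],"roll": 0,"jaw": 60},
    {"travel": [0,0,-30],"roll": 0,"jaw": 60},
    {"travel": [30,-1,0],"roll": 0,"jaw": 60},
    {"travel": [30,0,0],"roll": 0,"jaw": 60},
    {"travel": [30,0,0],"roll": 0,"jaw": 60}
  ]
}}

```text
clock: 5.35
tool_pos: [0.5137, -0.0444, 0.2323]
orientation: [-180.0, 0.1, -170.2]
force: [-0.3, 0.7, 0.3]
opening: 0.0595
gripper_force: 0.0
```

```bash
python3 - <<'E'
from h import *
T=wrist('w4');im=ctrl.snapshot('side');cv2.imwrite('pics/side4.png',im[:,:,::-1])
b=cv2.resize(im[195:285,300:350,::-1],None,fx=6,fy=6,interpolation=2)
w=cv2.imread('pics/w4.png')[60:360,180:440];w=cv2.resize(w,None,fx=1.8,fy=1.8,interpolation=2)
m=np.zeros((540,790,3),np.uint8);m[:b.shape[0],:b.shape[1]]=b;m[:540,304:772]=w;cv2.imwrite('pics/c4.png',m)
E
```

```text
tcp U [ -3.2  -5.3 232.3] 0.05951848943153651 5.35
```

View pics/c4.png

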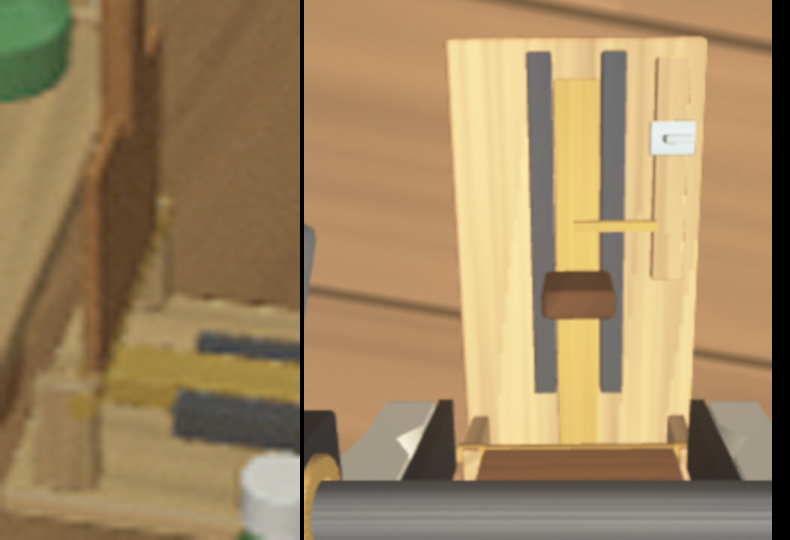

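The cover's near edge now runs from about (95,360) to (94.5,170), which is vertical within a degree. In the wrist crop the thumb's top face is about (542–616, 290–318), the pointer line is at v≈226 and the blade line at v≈138.

```bash
python3 - <<'E'
from h import *
T=np.load('pics/w4.npy')
g=lambda u,v,z:np.round(U(onz('wrist',(180+(u-304)/1.8,60+v/1.8),z,T))*1e3,1)
print('thumb',g(542,290,.072),g(614,290,.072),g(545,318,.072),g(614,318,.072))
print('ptr',g(650,226,.0325),g(580,222,.0325),'blade',g(678,138,.042),g(665,138,.042))
print('bar edges z26',g(555,80,.026),g(599,80,.026),g(558,400,.026),g(599,400,.026))
print('pl edges z12',g(448,40,.012),g(706,38,.012),g(468,410,.012),g(692,410,.012))
E
```

```text
thumb [ -6.  -18.6  72. ] [-6.1 14.1 72. ] [  7.2 -17.3  72. ] [ 7.2 14.4 72. ]
ptr [-29.1  34.1  32.5] [-31.   -0.9  32.5] blade [-71.8  44.5  42. ] [-71.8  38.5  42. ]
bar edges z26 [-98.  -13.2  26. ] [-98.    7.9  26. ] [ 68.  -12.4  26. ] [68.  10.2 26. ]
pl edges z12 [-117.   -65.9   12. ] [-118.1   60.5   12. ] [ 80.4 -64.5  12. ] [80.2 64.4 12. ]
```

{"name": "apply_moves", "arguments": {
  "targets": [
    {"travel": [-3.7,3.4,17],"roll": 0,"jaw": 60},
    {"travel": [0,0,35],"roll": 0,"jaw": 60},
    {"travel": [0,0,35],"roll": 0,"jaw": 60},
    {"travel": [0,0,35],"roll": 0,"jaw": 60},
    {"travel": [0,0,30],"roll": 0,"jaw": 60},
    {"travel": [0,0,15],"roll": 0,"jaw": 60},
    {"travel": [0,0,10],"roll": 0,"jaw": 60},
    {"travel": [0,0,0],"roll": 0,"jaw": 60}
  ]
}}

```text
clock: 6.25
tool_pos: [0.5175, -0.0401, 0.0539]
orientation: [-180.0, -0.1, -170.2]
force: [0.1, -0.4, 0.1]
opening: 0.0603
gripper_force: 0.0
```

{"name": "apply_moves", "arguments": {
  "targets": [
    {"travel": [0,0,0],"roll": 0,"jaw": 45},
    {"travel": [0,0,0],"roll": 0,"jaw": 25},
    {"travel": [0,0,0],"roll": 0,"jaw": 25},
    {"travel": [0,0,0],"roll": 0,"jaw": 25},
    {"travel": [0,0,0],"roll": 0,"jaw": 25}
  ]
}}

```text
clock: 6.75
tool_pos: [0.5181, -0.0403, 0.0557]
orientation: [-180.0, 0.1, -170.2]
force: [1.5, -4.3, 2.2]
opening: 0.0337
gripper_force: 30.0
```

{"name": "apply_moves", "arguments": {
  "targets": [
    {"travel": [6,0,0],"roll": 0,"jaw": 25},
    {"travel": [7,0,0],"roll": 0,"jaw": 25},
    {"travel": [7,0,0],"roll": 0,"jaw": 25},
    {"travel": [7,0,0],"roll": 0,"jaw": 25},
    {"travel": [7,0,0],"roll": 0,"jaw": 25},
    {"travel": [6,0,0],"roll": 0,"jaw": 25},
    {"travel": [0,0,0],"roll": 0,"jaw": 25},
    {"travel": [0,0,0],"roll": 0,"jaw": 25}
  ]
}}

```text
clock: 7.55
tool_pos: [0.4799, -0.0472, 0.0557]
orientation: [-179.9, 0.2, -170.2]
force: [7.3, -9.8, -2.2]
opening: 0.0336
gripper_force: 30.0
```

```bash
python3 - <<'E'
from h import *
o=ctrl.get_obs();print(o['opening'],R.T@o['force'])
wrist('w5');im=ctrl.snapshot('side');cv2.imwrite('pics/side5.png',im[:,:,::-1])
b=cv2.resize(im[180:300,300:430,::-1],None,fx=3,fy=3,interpolation=2)
w=cv2.resize(cv2.imread('pics/w5.png'),None,fx=.62,fy=.62)
m=np.zeros((365,795,3),np.uint8);m[:360,:390]=b;m[:w.shape[0],394:394+w.shape[1]]=w[:365];cv2.imwrite('pics/c5.png',m)
E
```

```text
0.033620072989456774 [  5.59106891 -10.85018027  -2.2132465 ]
tcp U [-37.1  -2.4  55.7] 0.033620072989456774 7.55
```

View pics/c5.png

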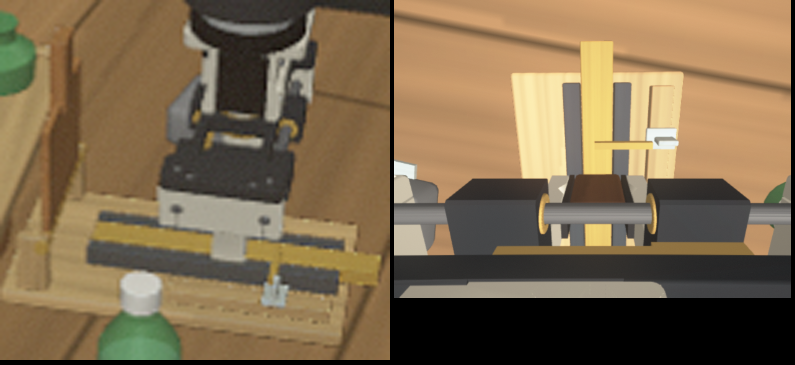

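The cover still stands upright. The pointer, at about (620,145) in the wrist part, is a few mm short of the blade at (665,141); I zoom in on the pair.

```bash
python3 - <<'E'
from h import *
w=cv2.imread('pics/w5.png')[195:255,360:480];w=cv2.resize(w,None,fx=5,fy=5,interpolation=2)
b=cv2.resize(cv2.imread('pics/side5.png')[250:290,370:410],None,fx=6,fy=6,interpolation=2)
m=np.zeros((545,605,3),np.uint8);m[:300,:600]=w;m[304:544,:240]=b;cv2.imwrite('pics/c6.png',m)
E
```

```text
(no output)
```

View pics/c6.png

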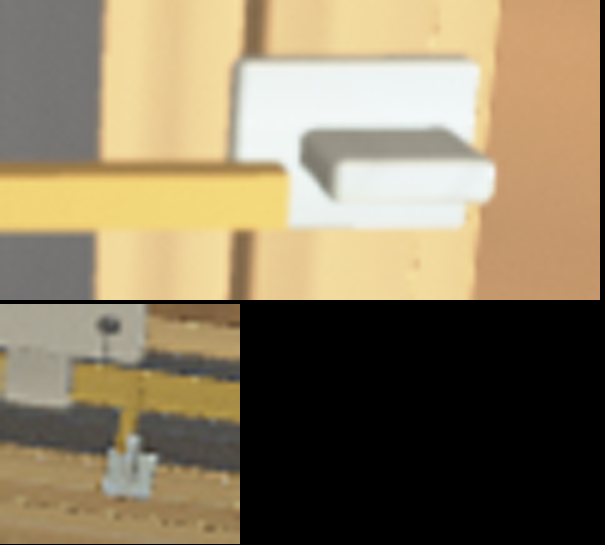

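The wrist zoom shows the pointer's top face at v 172–230, the blade top at v 160–202 and the base at v 60–228.

```bash
python3 - <<'E'
from h import *
T=np.load('pics/w5.npy')
g=lambda u,v,z:np.round(U(onz('wrist',(360+u/5,195+v/5),z,T))*1e3,1)
print('ptr top',g(285,172,.0325),g(285,230,.0325));print('blade top',g(340,160,.042),g(340,202,.042));print('base',g(345,60,.026),g(345,227,.026))
E
```

```text
ptr top [-70.9  36.5  32.5] [-65.5  36.9  32.5]
blade top [-74.5  38.6  42. ] [-70.9  38.9  42. ]
base [-79.6  42.7  26. ] [-63.8  44.   26. ]
```

{"name": "apply_moves", "arguments": {
  "targets": [
    {"travel": [2,0.5,0],"roll": 0,"jaw": 25},
    {"travel": [2,0,0],"roll": 0,"jaw": 25},
    {"travel": [0,0,0],"roll": 0,"jaw": 25},
    {"travel": [0,0,0],"roll": 0,"jaw": 25},
    {"travel": [0,0,0],"roll": 0,"jaw": 25}
  ]
}}

```text
clock: 8.15
tool_pos: [0.476, -0.0478, 0.0557]
orientation: [-179.9, 0.2, -170.2]
force: [7.8, -13.9, -2.7]
opening: 0.0341
gripper_force: 30.0
```

```bash
python3 - <<'E'
from h import *
wrist('w6')
w=cv2.imread('pics/w6.png')[195:255,360:480];w=cv2.resize(w,None,fx=5,fy=5,interpolation=2)
cv2.imwrite('pics/c7.png',w)
E
```

```text
tcp U [-41.   -2.4  55.7] 0.034097700288907 8.15
```

View pics/c7.png

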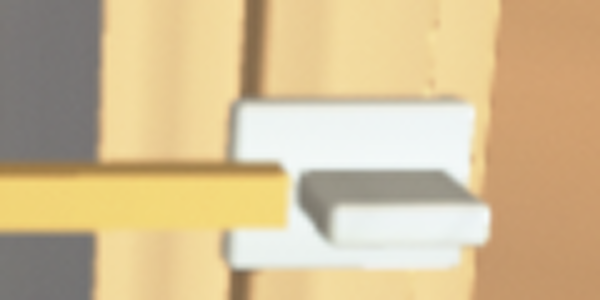

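The pointer's top face is at v 172–230, the blade top at v 203–245 and the base at v 101–268.

```bash
python3 - <<'E'
from h import *
T=np.load('pics/w6.npy')
g=lambda u,v,z:np.round(U(onz('wrist',(360+u/5,195+v/5),z,T))*1e3,1)
print('ptr top',g(285,172,.0325),g(285,230,.0325));print('blade top',g(335,203,.042),g(335,245,.042));print('base',g(340,101,.026),g(340,268,.026));print(R.T@ctrl.get_obs()['force'])
E
```

```text
ptr top [-74.8  36.5  32.5] [-69.4  36.9  32.5]
blade top [-74.8  38.5  42. ] [-71.1  38.8  42. ]
base [-79.7  42.6  26. ] [-63.7  43.9  26. ]
[  5.11063223 -14.12059716  -3.47684856]
```

```bash
python3 -c "
from plant import ctrl
print(ctrl.close_job())"
```

```text
the job is handed in; nothing more can be done
None
```

I handed the job in with the cover upright to within about 1° and the bolt pulled about 42 mm, its pointer level with the marker to within about 0.5 mm and still gripped; no result came back.

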